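Shift the dosing pump's rate lever through its gate

ROBOT

A 7-joint arm with a two-finger parallel gripper is mounted at the origin on the work surface. World frame = base frame: x ahead of the robot, y to its left, z up, the work surface at z = 0. Lengths are in m, angles in rad, forces in N, time in s.
With the tool pointing down it reaches from about 0.425 to 0.875 m from the base axis. Payload 4.7 kg.
Tool frame: the origin (TCP) lies on the centre line of the jaws, within the pads' length; the fingertips stand 22 mm ahead of it and the grasp point (between the pads) lies 3 mm ahead of it (ctrl.tcp_to_tips is the z of the fingertips in the tool frame, in m); z points along the fingers, y is the direction in which the jaws open and shut (so a half turn about z gives the same grasp; the last joint's range is limited). The gripper opens to 87 mm and grips with 3 to 60 N. Pads are 19 mm wide; open, the fingers measure 117 mm over their backs; the gripper's body (75 mm by 190 mm) begins 51 mm behind the grasp point.
Start: joints at [1.281, 0.321, -0.07, 1.45, 0.023, 1.371, -0.057], TCP at [0.194, -0.62, 0.245] pointing down, gripper open.
Joint ranges: [-2.86, 2.86], [-0.3, 2.09], [-1.38, 1.24], [0.06, 2.45], [-1.56, 4.7], [0.09, 2.05], [-2.69, 2.69]. Speed limits (rad/s): [2.57, 2.57, 3.14, 3.14, 3.14, 3.14, 3.14].

INTERFACE

Orientations are given as a rotation vector (axis times angle).
In Python, from bench import ctrl, cams gives the robot as it stands.
- The arm moves only by the tool move_arm, never from a script. Its argument "deltas" is a list of rows, each an object with "linear": the shift along the tool's x, y, z as a fraction of full scale, a list of three; "turn": the turn, a rotation vector about the tool's x, y, z as a fraction of full scale, a list of three; "claw": the closure, from 0 (fully open) to 1 (shut). In form: [{"linear": [tx, ty, tz], "turn": [wx, wy, wz], "claw": claw}, ...]. A call has 1 to 20 rows; each row shifts and turns the commanded pose from where the row before left it, along the tool's axes as they then stand; what a row does not reach is not made up. Full scale, the value 1, is 0.03 m for a shift and 4 degrees for a turn. A row lasts 1/12 s, in which the tool goes at most 41.7 mm and 7.16 degrees, less where a joint would pass 70% of its speed; a pose out of reach is approached as far as the arm can. A call with a number of a shift or a turn outside -1 to 1 is refused whole. A call with a gripper value outside its range is refused whole. The fingers move at their own pace and stop on an object; "grip_force" is the grip in N (left out, the last holds). Time passes only in rows, so rows that do not move let the fingers close. It gives the time, the measured TCP pose, the force and the opening at its end, in the units of the state.
- ctrl.get_state(): the state, without advancing time (a new reading comes with each control period).
- cams.get_image(name): name is "side" or "top" or "wrist"; returns a dict with "image" (384x512x3 uint8, red, green, blue), "K" (3x3 intrinsics, pixels), "world_from_camera" (4x4, takes a point from camera to world coordinates); the wrist camera has in their place "tool_from_camera" (4x4, takes a point from camera to tool coordinates, whose origin is the TCP and whose axes are the flange's). Camera axes: x right, y down, z forward; pixel columns grow to the right and rows downward; lengths in m; the calibration is good to about 2 mm. The wrist camera is an equidistant fisheye: a pixel r from the principal point sees the ray r / f radians off the axis. A picture is of the moment at which its call begins: read the wrist's pose just before it. There is no depth.
- ctrl.close_job(): hands the job in, once; it reports no verdict.
The state is a dict: "time": time; "joint_positions": joint angles; "qd": joint speeds; "joint_torque": joint torques, N m; "position": TCP position; "tool_rot": TCP orientation; "ft_force": force on the tool from outside, world axes, zero at the start; "torque": the same for the moment, N m; "grip_width": opening from 0.0 (shut) to 1.0 (fully open).
Only numpy, scipy, OpenCV 4.12 (cv2) and the standard library are available. Lean on these libraries where they do the work, as an engineer would, in place of code of your own. Each camera call takes 0.05 s, during which the arm holds its last target. There are 200 camera calls.

TASK

On top of the dosing-pump drive, push the square-headed rate lever out of its park slot, across the gate and fully home into the corner slot marked by the cross-shaped tag, without running it into any of the other marked slots on the way. Only push the knob from one side at a time, never grip it; leave the glassware and all other loose things where they stand, and finish with the hand clear.

Things in the scene. Friction and masses are not known exactly. Their poses are not given: they have to be found in the camera images.
- drive: white dosing-pump drive, fixed on the bench, 220 (x) x 300 (y) x 86 mm high; grey pump head on its +y side, to y = 202 mm, with a port 113 mm high. Origin at the centre of its underside, x away from the robot at zero yaw, y left, z up. On top of it, central: an aluminium gate plate 84 x 100 mm, top face 96 mm above the bench, with a cut-out for the lever's stem
- gate_centre (a point): centre of the gate, 93 mm above the bench, axes as the drive's. Cut-out: a cross channel along y (16 mm wide, y -38 to +38 mm) and five slots along x, 16 mm wide with rounded mouths: four corner slots on y = +30 and y = -30, running to +x and to -x, and the park slot on y = 0, to -x only (across from it the channel's wall is solid). The stem is 10 mm thick
- shift (a joint): tilt of the lever along the drive's x: 0 upright, stem in the cross channel (play +-0.036 rad); positive leans to +x. Stops at -0.285 and +0.285 rad: fully home in a slot. Cross pivot on the drive's axis 10 mm above the bench. Dry friction, about 3 N at the knob, no spring: it stays where left. Starts in the park slot, between -0.28 and -0.17
- select (a joint): tilt of the lever along the drive's y (about an axis that tilts with shift): 0 upright, positive leaning to the drive's +y; about +-0.34 rad in the corner columns, walls stop it at about +-0.38
- lever_knob (a point): centre of the lever's black square knob, 32 x 32 mm, 42 mm high along the lever, square to the drive; 132 mm from the pivot (142 mm above the bench when upright). At shift a and select b, in the drive's frame: x = 132 cos b sin a, y = 132 sin b, z = 10 + 132 cos b cos a mm: about x +-35, y +-43, z 130 when home in a corner slot
- lever_stem (a point): point on the lever's axis 83 mm from the pivot, level with the gate plate: x about +-22, y about +-27 mm in the drive's frame when home in a corner slot
- knob_near: the near (-x) flat face of the square black lever knob (a plate 26 mm wide, 40 mm high, 3 mm thick, origin at its centre, axes as the lever's), named as seen from the robot at zero yaw; the face's outside is 16 mm from the knob's axis
- knob_far: the far (+x) flat face of the square black lever knob (a plate 26 mm wide, 40 mm high, 3 mm thick, origin at its centre, axes as the lever's), named as seen from the robot at zero yaw; the face's outside is 16 mm from the knob's axis
- knob_left: the left (+y) flat face of the square black lever knob (a plate 26 mm wide, 40 mm high, 3 mm thick, origin at its centre, axes as the lever's), named as seen from the robot at zero yaw; the face's outside is 16 mm from the knob's axis
- knob_right: the right (-y) flat face of the square black lever knob (a plate 26 mm wide, 40 mm high, 3 mm thick, origin at its centre, axes as the lever's), named as seen from the robot at zero yaw; the face's outside is 16 mm from the knob's axis
- tag_cross: cross-shaped (32 mm over its 9 mm wide arms) steel plate fixed on the housing's top just beyond the outer end of the corner slot that it marks (3 mm thick, origin at the centre of its underside). It lies at x = +-64, y = +-30 mm in the drive's frame, and its slot has the same signs. The four tags change places from run to run
- tag_disc: plain round (32 mm across) steel plate fixed on the housing's top just beyond the outer end of the corner slot that it marks (3 mm thick, origin at the centre of its underside). It lies at x = +-64, y = +-30 mm in the drive's frame, and its slot has the same signs. The four tags change places from run to run
- tag_bar: straight bar (9 x 32 mm, long side along y) steel plate fixed on the housing's top just beyond the outer end of the corner slot that it marks (3 mm thick, origin at the centre of its underside). It lies at x = +-64, y = +-30 mm in the drive's frame, and its slot has the same signs. The four tags change places from run to run
- tag_ring: ring-shaped (32 mm outside, 20 mm inside) steel plate fixed on the housing's top just beyond the outer end of the corner slot that it marks (3 mm thick, origin at the centre of its underside). It lies at x = +-64, y = +-30 mm in the drive's frame, and its slot has the same signs. The four tags change places from run to run
- vial: loose small amber capped vial, 24 mm across, 40 mm high, standing on the drive's top near its far left corner; origin at the centre of its underside
- stopper: loose black rubber stopper, 32 mm across, 32 mm high, standing on the drive's top near its near right corner; origin at the centre of its underside
- beaker: loose glass beaker, 68 mm across, 85 mm high, right of the drive; origin at the centre of its underside
- reagent: loose amber reagent bottle, 64 mm across, 150 mm high, right of the drive; origin at the centre of its underside
- flask: loose conical glass flask, 76 mm across, 108 mm high, left of the drive; origin at the centre of its underside
- wrench: loose steel wrench lying on the bench at the near left; origin under its middle
- pot: loose white plastic pot with a blue lid, 56 mm across, 70 mm high, left of the drive; origin at the centre of its underside

How it is judged:
On the way:
1. the lever stands in the cross channel, out of the park slot, on its way to a corner column (value of joint shift between -0.09 and 0.09 rad and (value of joint select above 0.12 rad or value of joint select below -0.12 rad)), for 0.05 s.
At the end, for the whole second after the job is handed in: the lever rests home in the slot marked by the cross: its stem, at gate level, is within 46.5 mm (in plan) of the cross tag's centre (42.1 mm when fully home, so within about 4 mm of the slot's end), and every loose thing is within 25 mm of where it stood (horizontal distance between lever_stem and tag_cross below 0.0465 m and velocity of joint shift between -0.05 and 0.05 rad/s and distance of each of vial, stopper, beaker, reagent, flask, wrench, pot from where it was at the start of the episode below 0.025 m); the robot touches nothing.
It fails at once if the lever is run deep into a slot marked by another tag (stem within 49 mm of that tag's centre) (horizontal distance between lever_stem and tag_disc below 0.049 m or horizontal distance between lever_stem and tag_bar below 0.049 m or horizontal distance between lever_stem and tag_ring below 0.049 m).
It fails at once if the knob is pinched: pressed on two opposite faces at once ((contact force between anything else and knob_near above 1 N and contact force between anything else and knob_far above 1 N) or (contact force between anything else and knob_left above 1 N and contact force between anything else and knob_right above 1 N)).
It fails at once if a loose thing is shoved, lifted or carried more than 25 mm (distance of any of vial, stopper, beaker, reagent, flask, wrench, pot from where it was at the start of the episode above 0.025 m).
It also fails if it takes over 61 s, if anything falls off the work surface, if the arm or the gripper's body presses on something with over 40 N, if the wrist force passes 120 N, or if a joint passes its speed limit or range.

## Working session

There is one attempt and no reset: what is moved stays moved. The work goes in short steps, Python scripts to look and compute and a tool call to move; the robot and the scene stay as the last step left them, time stands still between calls to the robot, and variables do not carry over. Pictures are saved under pics/ and viewed, about 8 in all and at most 12, crops included, and the job is handed in when it is done.

Besides the shell and the picture viewer there is one more tool, called after ">>>" in YAML: its name, and indented under it one key for each argument. move_arm: Moves the arm, as the interface text tells. Shift numbers are shares of 0.03 m and turn numbers shares of 4 degrees, none past 1 either way. Its arguments: {"type":"object","properties":{"deltas":{"type":"array"},"grip_force":{"type":"number"}},"required":["deltas"]}

```bash
mkdir -p pics; python3 - <<'E'
from bench import ctrl,cams
import cv2,numpy as np
s=ctrl.get_state();print(s['time'],s['position'],s['tool_rot'],s['grip_width'],ctrl.tcp_to_tips)
for n in['top','side']:
    d=cams.get_image(n);np.savez('pics/%s0.npz'%n,**d);print(n,d['K'].tolist(),np.round(d['world_from_camera'],4).tolist())
    cv2.imwrite('pics/%s0.png'%n,d['image'][:,:,::-1])
E
```

```text
0.0 [ 0.19423841 -0.61977547  0.24345963] [-3.10360212e+00 -4.75105178e-01  6.56175846e-04] 0.9968203433753589 0.022
top [[481.7337711076514, 0.0, 248.1914319557216], [0.0, 481.7337711076514, 193.79775338512786], [0.0, 0.0, 1.0]] [[0.008, -0.9968, 0.0796, 0.3618], [-0.9999, -0.0068, 0.0152, 0.0214], [-0.0146, -0.0797, -0.9967, 1.5792], [0.0, 0.0, 0.0, 1.0]]
side [[491.8307931842057, 0.0, 265.5725979977989], [0.0, 491.8307931842057, 191.79750953568694], [0.0, 0.0, 1.0]] [[-0.7904, -0.3646, 0.4923, -0.3411], [-0.6123, 0.4946, -0.6168, 1.0728], [-0.0186, -0.789, -0.6142, 1.1258], [0.0, 0.0, 0.0, 1.0]]
```

View pics/top0.png

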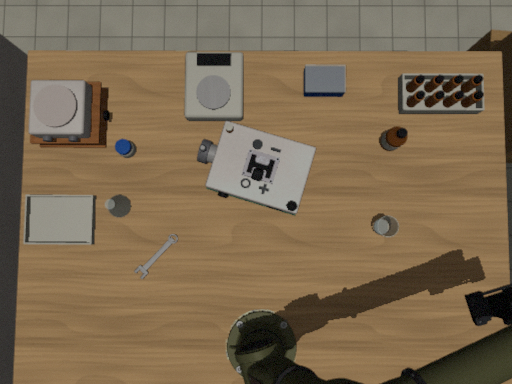

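View pics/side0.png

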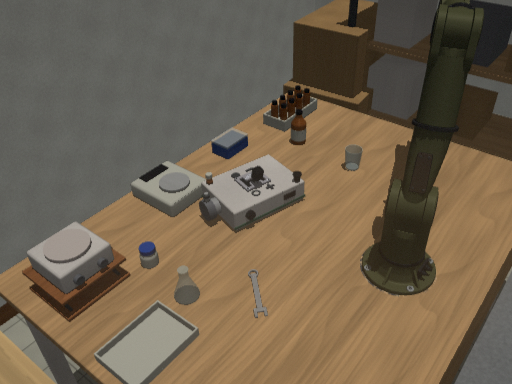

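```bash
cat > h.py <<'E'
import numpy as np,cv2
def ray(d,uv,z):
    T=d['world_from_camera'];K=d['K'];r=T[:3,:3]@np.linalg.solve(K,[uv[0],uv[1],1.]);return T[:3,3]+r*(z-T[2,3])/r[2]
def proj(d,P):
    T=d['world_from_camera'];p=T[:3,:3].T@(np.asarray(P)-T[:3,3]);p=d['K']@p;return p[:2]/p[2]
E
python3 - <<'E'
from h import *
d=dict(np.load('pics/top0.npz'));im=d['image']
g=im.min(2).astype(int);sat=im.max(2).astype(int)-g
m=((g>120)&(sat<40)).astype(np.uint8);m[:118]=0;m[215:]=0;m[:,:200]=0;m[:,325:]=0
m=cv2.morphologyEx(m,cv2.MORPH_CLOSE,np.ones((9,9)))
n,l,s,c=cv2.connectedComponentsWithStats(m);k=1+s[1:,4].argmax()
cs,_=cv2.findContours((l==k).astype(np.uint8),0,1)
h=cv2.convexHull(cs[0])[:,0]
W=np.array([ray(d,p,.086)[:2] for p in h])
r=cv2.minAreaRect((W*1000).astype(np.float32));print(r, cv2.boxPoints(r).tolist())
c=cv2.resize(im[115:220,195:325],None,fx=6,fy=5.7,interpolation=cv2.INTER_CUBIC)
cv2.imwrite('pics/c0.png',cv2.resize(im[115:220,195:325],None,fx=6,fy=6-.3,interpolation=3)[:,:,::-1])
E
```

```text
((570.8163452148438, 18.413864135742188), (319.9466552734375, 215.257080078125), 73.54507446289062) [[422.28173828125, -104.52045440673828], [628.7225341796875, -165.494384765625], [719.3509521484375, 141.34817504882812], [512.91015625, 202.32211303710938]]
```

View pics/c0.png

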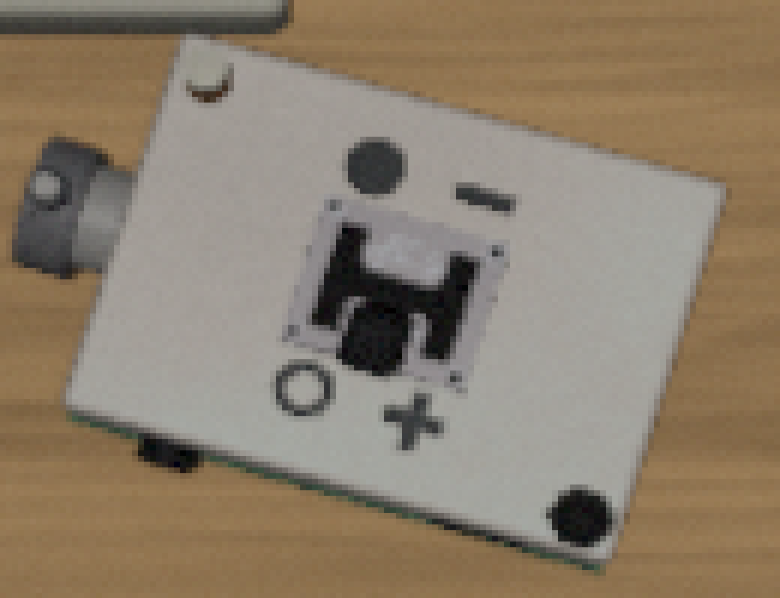

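```bash
cat >> h.py <<'E'
from scipy.spatial.transform import Rotation as R
def plan(s,tgt,rot=None):
    Rt=R.from_rotvec(s['tool_rot']).as_matrix();v=Rt.T@(np.asarray(tgt)-s['position'])
    print('linear units',np.round(v/.03,2))
    if rot is not None: print('turn units',np.round(np.degrees(R.from_matrix(Rt.T@rot).as_rotvec())/4,2))
E
python3 - <<'E'
from h import *
from bench import ctrl
d=dict(np.load('pics/top0.npz'));im=d['image'];g=cv2.cvtColor(im,cv2.COLOR_RGB2GRAY).astype(float)
loc={}
for n,(u,v) in dict(disc=(375,167),bar=(485,197),ring=(303,389),cross=(413,420)).items():
    u=195+u/6-.4;v=115+v/5.7-.4;x0,y0=int(round(u)),int(round(v))
    p=g[y0-6:y0+7,x0-6:x0+7];w=np.clip(np.percentile(p,85)-20-p,0,None)
    yy,xx=np.mgrid[-6:7,-6:7];w*=(xx**2+yy**2<42)
    q=(x0+(w*xx).sum()/w.sum(),y0+(w*yy).sum()/w.sum());loc[n]=ray(d,q,.089)[:2]*1000
src=np.array([[64,30],[64,-30],[-64,30],[-64,-30]],float);dst=np.array([loc[k] for k in['disc','bar','ring','cross']])
Rr,_=R.align_vectors(np.c_[dst-dst.mean(0),[0]*4],np.c_[src,[0]*4])
yaw=Rr.as_euler('zyx')[0];c=dst.mean(0);print('c',c,'yaw',np.degrees(yaw))
B=np.array([[np.cos(yaw),-np.sin(yaw)],[np.sin(yaw),np.cos(yaw)]]);print('resid',dst-c-src@B.T)
# knob: crop centre of black ~ (377,335)
# second view: project tags into the side camera for a check image
s=dict(np.load('pics/side0.npz'));o=s['image'].copy()
def w(x,y,z):return [*(c+B@[x,y])/1000,z/1000]
for a in(-.28,-.22,-.17): print(a,'knob top px',proj(d,w(153*np.sin(a),0,10+153*np.cos(a))),'crop',(proj(d,w(153*np.sin(a),0,10+153*np.cos(a)))-[194.6,114.6])*[6,5.7])
o=cv2.resize(o[150:230,195:310],None,fx=6.8,fy=6.8,interpolation=3)
for x,y in src: 
    q=(proj(s,w(x,y,89))-[194.6,149.6])*6.8;cv2.circle(o,tuple(int(t) for t in q),4,(255,0,0),1)
for x in(-110,110):
  for y in(-150,150):
    q=(proj(s,w(x,y,86))-[194.6,149.6])*6.8;cv2.circle(o,tuple(int(t) for t in q),5,(0,255,0),1)
cv2.imwrite('pics/s1.png',o[:,:,::-1])
np.savez('drive.npz',c=c,B=B,yaw=yaw)
st=ctrl.get_state();cy,sy=np.cos(yaw),np.sin(yaw)
rot=np.array([[cy,sy,0],[sy,-cy,0],[0,0,-1.]])
for n,t in dict(above=(-110,0)).items(): print(n,w(*t,250));plan(st,w(*t,245),rot)
E
```

```text
c [567.92272492   7.36096023] yaw -16.57743185092677
resid [[-0.19413527 -0.18214608]
 [-0.06950775  0.40429766]
 [ 0.30198135 -0.48516636]
 [-0.03833833  0.26301478]]
-0.28 knob top px [256.28287153 176.3830025 ] crop [370.09722919 352.16311425]
-0.22 knob top px [257.15903948 173.44379575] crop [375.35423687 335.40963576]
-0.17 knob top px [257.89910291 170.97704697] crop [379.79461748 321.34916774]
above [np.float64(0.4624948716756508), np.float64(0.038745156262946494), 0.25]
linear units [ 15.1  -18.27  -0.02]
turn units [-0.02  0.01  8.5 ]
```

View pics/s1.png

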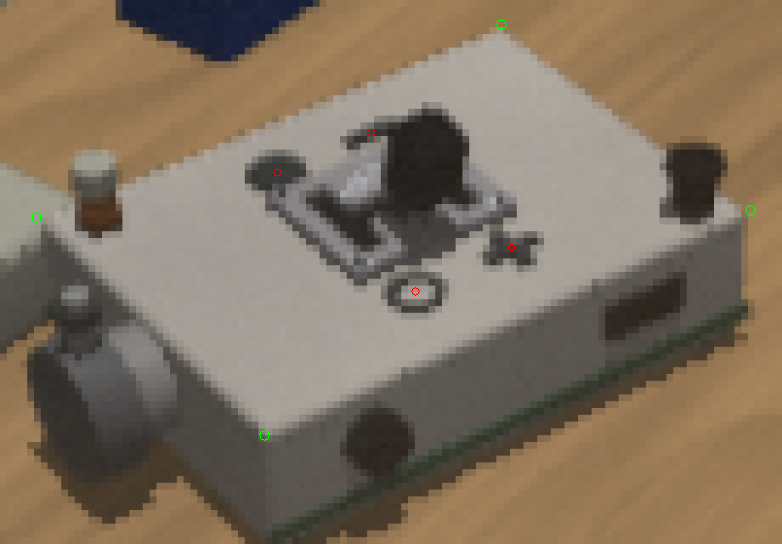

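>>> move_arm:
  deltas:
    - {"linear":[0.8,-0.4,0],"turn":[0,0,0],"claw":1}
    - {"linear":[0.8,-0.4,0],"turn":[0,0,0],"claw":1}
    - {"linear":[0.8,-0.4,0],"turn":[0,0,0],"claw":1}
    - {"linear":[0.8,-0.4,0],"turn":[0,0,0],"claw":1}
    - {"linear":[0.8,-0.4,0],"turn":[0,0,0],"claw":1}
    - {"linear":[0.8,-0.4,0],"turn":[0,0,0],"claw":1}
    - {"linear":[0.8,-0.4,0],"turn":[0,0,0],"claw":1}
    - {"linear":[0.8,-0.4,0],"turn":[0,0,0],"claw":1}
    - {"linear":[0.8,-0.4,0],"turn":[0,0,0],"claw":1}
    - {"linear":[0.8,-0.4,0],"turn":[0,0,0],"claw":1}
    - {"linear":[0.8,-0.4,0],"turn":[0,0,0],"claw":1}
    - {"linear":[0.8,-0.4,0],"turn":[0,0,0],"claw":1}
    - {"linear":[0.8,-0.4,0],"turn":[0,0,0],"claw":1}
    - {"linear":[0.8,-0.4,0],"turn":[0,0,0],"claw":1}
    - {"linear":[0.8,-0.4,0],"turn":[0,0,0],"claw":1}
    - {"linear":[0.8,-0.4,0],"turn":[0,0,0],"claw":1}
    - {"linear":[0.8,-0.9,0],"turn":[0,0,0],"claw":1}
    - {"linear":[0.8,-0.9,0],"turn":[0,0,0],"claw":1}
    - {"linear":[0.7,-0.9,0],"turn":[0,0,0],"claw":1}

```text
time: 1.68
position: [0.5456, -0.2224, 0.2439]
tool_rot: [-3.105, -0.475, 0.001]
ft_force: [0.9, 0.1, -1.1]
grip_width: 0.005
```

>>> move_arm:
  deltas:
    - {"linear":[0,-0.9,0],"turn":[0,0,0],"claw":1}
    - {"linear":[0,-0.9,0],"turn":[0,0,0],"claw":1}
    - {"linear":[0,-0.9,0],"turn":[0,0,0],"claw":1}
    - {"linear":[0,-0.9,0],"turn":[0,0,0],"claw":1}
    - {"linear":[0,-0.9,0],"turn":[0,0,0],"claw":1}
    - {"linear":[0,-0.9,0],"turn":[0,0,0],"claw":1}
    - {"linear":[0,-0.9,0],"turn":[0,0,0],"claw":1}
    - {"linear":[0,-0.9,0],"turn":[0,0,0],"claw":1}
    - {"linear":[0,-0.9,0],"turn":[0,0,0],"claw":1}
    - {"linear":[0,-0.9,0],"turn":[0,0,1],"claw":1}
    - {"linear":[0,0,0],"turn":[0,0,1],"claw":1}
    - {"linear":[0,0,0],"turn":[0,0,1],"claw":1}
    - {"linear":[0,0,0],"turn":[0,0,1],"claw":1}
    - {"linear":[0,0,0],"turn":[0,0,1],"claw":1}
    - {"linear":[0,0,0],"turn":[0,0,1],"claw":1}
    - {"linear":[0,0,0],"turn":[0,0,1],"claw":1}
    - {"linear":[0,0,0],"turn":[0,0,1],"claw":1}
    - {"linear":[0,0,0],"turn":[0,0,0.5],"claw":1}
    - {"linear":[0,0,0],"turn":[0,0,0],"claw":1}

```text
time: 3.27
position: [0.4639, 0.0333, 0.2442]
tool_rot: [3.108, -0.455, -0.001]
ft_force: [-0.6, 0.1, 0.3]
grip_width: 0.009
```

```bash
cat >> h.py <<'E'
_d=np.load('drive.npz') 
def w(x,y,z):return np.array([*(_d['c']+_d['B']@[x,y])/1000,z/1000])
_y=float(_d['yaw']);rot=np.array([[np.cos(_y),np.sin(_y),0],[np.sin(_y),-np.cos(_y),0],[0,0,-1.]])
def here(s):
    p=_d['B'].T@(np.array(s['position'][:2])*1000-_d['c']);print('t',round(s['time'],2),'drive xy',p.round(1),'tip z',round(s['position'][2]*1000-22,1),'F drive',(_d['B'].T@np.array(s['ft_force'])[:2]).round(2),round(s['ft_force'][2],2),'grip',round(s['grip_width'],3))
E
python3 - <<'E'
from h import *
from bench import ctrl
s=ctrl.get_state();here(s);plan(s,w(-110,0,245),rot);print(s['joint_positions'])
E
```

```text
t 3.27 drive xy [-107.1   -4.8] tip z 222.2 F drive [-0.59 -0.08] 0.34 grip 0.009
linear units [-0.1  -0.16 -0.03]
turn units [ 0.    0.01 -0.02]
[ 0.52146959 -0.06064145 -0.6192043   1.86836507 -0.03622889  1.32355726
 -1.94924333]
```

>>> move_arm:
  deltas:
    - {"linear":[0,-0.16,0.6],"turn":[0,0,0],"claw":1}
    - {"linear":[0,0,0.6],"turn":[0,0,0],"claw":1}
    - {"linear":[0,0,0.6],"turn":[0,0,0],"claw":1}
    - {"linear":[0,0,0.6],"turn":[0,0,0],"claw":1}
    - {"linear":[0,0,0.6],"turn":[0,0,0],"claw":1}
    - {"linear":[0.4,0,0],"turn":[0,0,0],"claw":1}
    - {"linear":[0.4,0,0],"turn":[0,0,0],"claw":1}
    - {"linear":[0.2,0,0],"turn":[0,0,0],"claw":1}
    - {"linear":[0.2,0,0],"turn":[0,0,0],"claw":1}
    - {"linear":[0.2,0,0],"turn":[0,0,0],"claw":1}
    - {"linear":[0.2,0,0],"turn":[0,0,0],"claw":1}
    - {"linear":[0.2,0,0],"turn":[0,0,0],"claw":1}
    - {"linear":[0.2,0,0],"turn":[0,0,0],"claw":1}
    - {"linear":[0.2,0,0],"turn":[0,0,0],"claw":1}
    - {"linear":[0,0,0],"turn":[0,0,0],"claw":1}

```text
time: 4.52
position: [0.5301, 0.0188, 0.1546]
tool_rot: [-3.108, 0.454, -0.002]
ft_force: [-1.1, 0.2, 0.8]
grip_width: 0.007
```

```bash
python3 - <<'E'
from h import *
from bench import ctrl,cams
s=ctrl.get_state();here(s)
d=cams.get_image('side');o=cv2.resize(d['image'][110:230,185:315],None,fx=6,fy=5,interpolation=3);cv2.imwrite('pics/s2.png',o[:,:,::-1])
E
```

```text
t 4.52 drive xy [-39.5   0.2] tip z 132.6 F drive [-1.07 -0.13] 0.81 grip 0.007
```

View pics/s2.png

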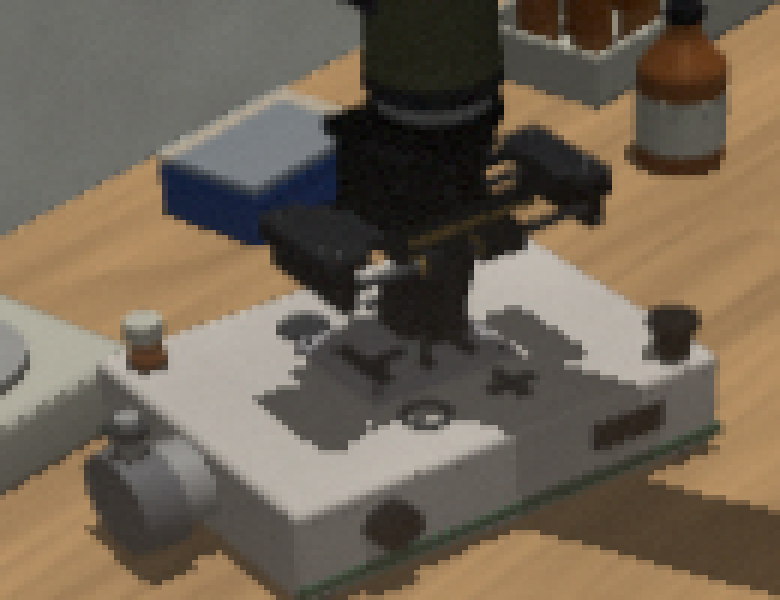

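>>> move_arm:
  deltas:
    - {"linear":[0.15,0,0],"turn":[0,0,0],"claw":1}
    - {"linear":[0.15,0,0],"turn":[0,0,0],"claw":1}
    - {"linear":[0.1,0,0],"turn":[0,0,0],"claw":1}
    - {"linear":[0,0,0],"turn":[0,0,0],"claw":1}

```text
time: 4.9
position: [0.5412, 0.0154, 0.1546]
tool_rot: [-3.109, 0.454, -0.001]
ft_force: [-0.3, -0.3, -0.1]
grip_width: 0.007
```

>>> move_arm:
  deltas:
    - {"linear":[0.1,0,0],"turn":[0,0,0],"claw":1}
    - {"linear":[0,0,0],"turn":[0,0,0],"claw":1}

```text
time: 5.07
position: [0.5436, 0.0147, 0.1545]
tool_rot: [-3.109, 0.454, -0.0]
ft_force: [-1.1, 0.8, -0.1]
grip_width: 0.003
```

```bash
python3 - <<'E'
from h import *
from bench import ctrl,cams
s=ctrl.get_state();here(s)
E
```

```text
t 5.07 drive xy [-25.4   0.1] tip z 132.5 F drive [-1.25  0.42] -0.06 grip 0.003
```

>>> move_arm:
  deltas:
    - {"linear":[0.05,0,0],"turn":[0,0,0],"claw":1}
    - {"linear":[0.05,0,0],"turn":[0,0,0],"claw":1}

```text
time: 5.23
position: [0.5458, 0.0141, 0.1545]
tool_rot: [3.109, -0.453, -0.001]
ft_force: [-3.1, 1.0, 2.9]
grip_width: 0.002
```

>>> move_arm:
  deltas:
    - {"linear":[0.05,0,0],"turn":[0,0,0],"claw":1}
    - {"linear":[0,0,0],"turn":[0,0,0],"claw":1}

```text
time: 5.4
position: [0.5474, 0.0136, 0.1546]
tool_rot: [3.109, -0.453, -0.001]
ft_force: [-3.8, 1.1, 3.1]
grip_width: 0.007
```

>>> move_arm:
  deltas:
    - {"linear":[-0.4,0,0],"turn":[0,0,0],"claw":1}
    - {"linear":[-0.4,0,0],"turn":[0,0,0],"claw":1}
    - {"linear":[0,0,-0.8],"turn":[0,0,0],"claw":1}
    - {"linear":[0,0,-0.8],"turn":[0,0,0],"claw":1}
    - {"linear":[0,-0.8,-0.2],"turn":[0,0,0],"claw":1}
    - {"linear":[0,-0.8,0],"turn":[0,0,0],"claw":1}
    - {"linear":[0.5,-0.8,0],"turn":[0,0,0],"claw":1}
    - {"linear":[0.5,0,0],"turn":[0,0,0],"claw":1}
    - {"linear":[0.5,0,0],"turn":[0,0,0],"claw":1}
    - {"linear":[0,0,0],"turn":[0,0,0],"claw":1}

```text
time: 6.23
position: [0.5913, 0.0751, 0.2082]
tool_rot: [-3.108, 0.456, -0.005]
ft_force: [-0.1, -0.4, 0.9]
grip_width: 0.007
```

```bash
python3 - <<'E'
from h import *
from bench import ctrl,cams
s=ctrl.get_state();here(s);plan(s,w(0,70,154),rot)
a=cams.get_image('top');b=cams.get_image('side')
o=np.hstack([cv2.resize(a['image'][130:210,215:305],(400,400),interpolation=3),cv2.resize(b['image'][140:220,215:305],(400,400),interpolation=3)])
def mark(d,P,x0,y0,off,col):
    q=(proj(d,P)-[x0-.5,y0-.5])*[400/90,5];cv2.circle(o,(int(q[0])+off,int(q[1])),3,col,-1)
for x in(-16,16):
  for y in(-16,16):
    mark(a,w(x,y,163),215,130,0,(255,0,0));mark(b,w(x,y,163),215,140,400,(255,0,0))
cv2.imwrite('pics/s3.png',o[:,:,::-1])
E
```

```text
t 6.23 drive xy [ 3.1 71.6] tip z 186.2 F drive [ 0.   -0.44] 0.87 grip 0.007
linear units [-0.11  0.05  1.81]
turn units [-0.01 -0.04 -0.03]
```

View pics/s3.png

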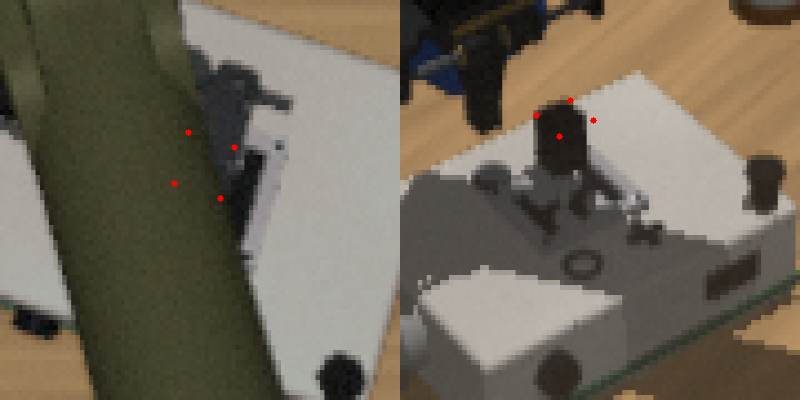

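>>> move_arm:
  deltas:
    - {"linear":[-0.05,0,0.7],"turn":[0,0,0],"claw":1}
    - {"linear":[0,0,0.7],"turn":[0,0,0],"claw":1}
    - {"linear":[0,0,0.7],"turn":[0,0,0],"claw":1}
    - {"linear":[0,0.4,0],"turn":[0,0,0],"claw":1}
    - {"linear":[0,0.4,0],"turn":[0,0,0],"claw":1}
    - {"linear":[0,0.2,0],"turn":[0,0,0],"claw":1}
    - {"linear":[0,0.2,0],"turn":[0,0,0],"claw":1}
    - {"linear":[0,0.2,0],"turn":[0,0,0],"claw":1}
    - {"linear":[0,0.2,0],"turn":[0,0,0],"claw":1}
    - {"linear":[0,0.2,0],"turn":[0,0,0],"claw":1}
    - {"linear":[0,0.2,0],"turn":[0,0,0],"claw":1}
    - {"linear":[0,0.2,0],"turn":[0,0,0],"claw":1}
    - {"linear":[0,0,0],"turn":[0,0,0],"claw":1}

```text
time: 7.42
position: [0.5683, 0.0129, 0.1461]
tool_rot: [3.108, -0.455, 0.002]
ft_force: [1.2, 2.3, 2.9]
grip_width: 0.004
```

```bash
python3 - <<'E'
from h import *
from bench import ctrl,cams
s=ctrl.get_state();here(s)
b=cams.get_image('side')
cv2.imwrite('pics/s4.png',cv2.resize(b['image'][130:220,205:305],(700,600),interpolation=3)[:,:,::-1])
E
```

```text
t 7.42 drive xy [-1.2  5.4] tip z 124.1 F drive [0.48 2.54] 2.86 grip 0.004
```

View pics/s4.png

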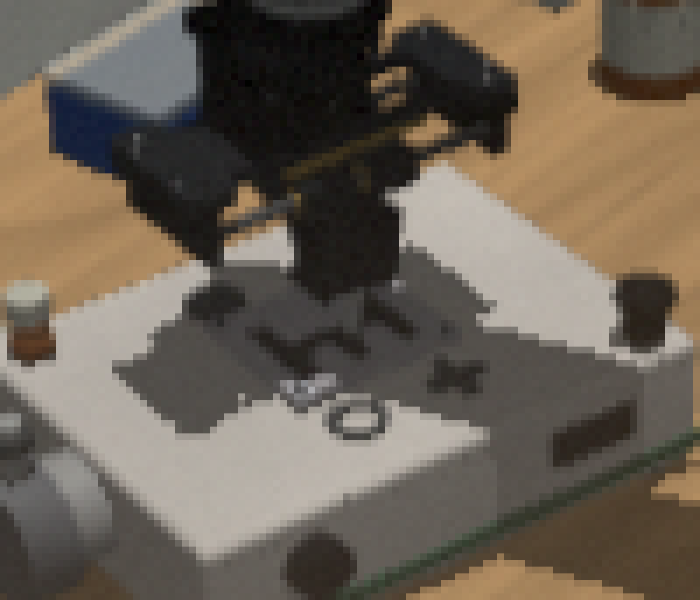

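>>> move_arm:
  deltas:
    - {"linear":[0.03,0.15,0],"turn":[0,0,0],"claw":1}
    - {"linear":[0,0.15,0],"turn":[0,0,0],"claw":1}
    - {"linear":[0,0.1,0],"turn":[0,0,0],"claw":1}
    - {"linear":[0,0,0],"turn":[0,0,0],"claw":1}

```text
time: 7.8
position: [0.5645, 0.0007, 0.1446]
tool_rot: [3.107, -0.455, -0.003]
ft_force: [0.6, 2.0, 0.9]
grip_width: 0.004
```

>>> move_arm:
  deltas:
    - {"linear":[0,0.05,0],"turn":[0,0,0],"claw":1}
    - {"linear":[0,0.05,0],"turn":[0,0,0],"claw":1}
    - {"linear":[0,0,0],"turn":[0,0,0],"claw":1}

```text
time: 8.05
position: [0.5639, -0.0013, 0.145]
tool_rot: [3.108, -0.454, -0.002]
ft_force: [0.7, 2.3, -0.8]
grip_width: 0.006
```

```bash
python3 - <<'E'
from h import *
from bench import ctrl,cams
s=ctrl.get_state();here(s)
E
```

```text
t 8.05 drive xy [-1.4 -9.4] tip z 123.0 F drive [0.01 2.44] -0.83 grip 0.006
```

>>> move_arm:
  deltas:
    - {"linear":[0,0.05,0],"turn":[0,0,0],"claw":1}
    - {"linear":[0,0,0],"turn":[0,0,0],"claw":1}

```text
time: 8.22
position: [0.5637, -0.0025, 0.1453]
tool_rot: [3.108, -0.453, -0.001]
ft_force: [-0.8, 2.4, -0.6]
grip_width: 0.008
```

>>> move_arm:
  deltas:
    - {"linear":[0,-0.6,0],"turn":[0,0,0],"claw":1}
    - {"linear":[0,-0.6,-0.3],"turn":[0,0,0],"claw":1}
    - {"linear":[0,0,-0.8],"turn":[0,0,0],"claw":1}
    - {"linear":[0,0,-0.8],"turn":[0,0,0],"claw":1}
    - {"linear":[0.8,0,-0.3],"turn":[0,0,0],"claw":1}
    - {"linear":[0.8,0,0],"turn":[0,0,0],"claw":1}
    - {"linear":[0.8,0,0],"turn":[0,0,0],"claw":1}
    - {"linear":[0,0,0],"turn":[0,0,0],"claw":1}

```text
time: 8.88
position: [0.6465, 0.0071, 0.2108]
tool_rot: [3.105, -0.46, 0.003]
ft_force: [-0.9, -1.1, -0.8]
grip_width: 0.007
```

```bash
python3 - <<'E'
from h import *
from bench import ctrl,cams
s=ctrl.get_state();here(s);plan(s,w(62,-42,200),rot)
b=cams.get_image('side');o=cv2.resize(b['image'][130:220,205:305],(700,600),interpolation=3)
for bb,col in((-.30,(0,0,255)),(-.34,(255,0,0)),(-.38,(0,255,0))):
  for dx in(-16,16):
    for dy in(-16,16):
      y=153*np.sin(bb)+dy*np.cos(bb);z=10+153*np.cos(bb)-dy*np.sin(bb)*-1
      q=(proj(b,w(dx,y,z))-[204.5,129.5])*[7,600/90];cv2.circle(o,(int(q[0]),int(q[1])),3,col,-1)
cv2.imwrite('pics/s5.png',o[:,:,::-1])
E
```

```text
t 8.88 drive xy [75.4 22.2] tip z 188.8 F drive [-0.55 -1.36] -0.83 grip 0.007
linear units [-0.44  2.14  0.36]
turn units [ 0.03 -0.03 -0.07]
```

View pics/s5.png

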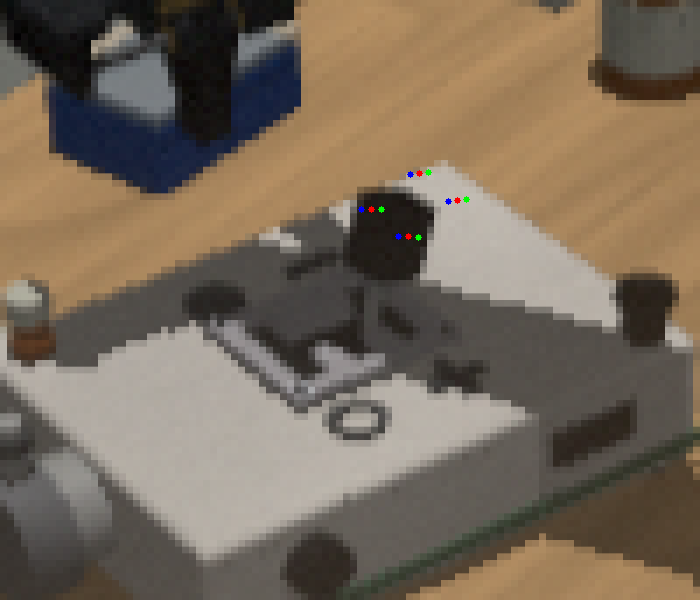

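```bash
python3 - <<'E'
from h import *
b=dict(np.load('pics/side0.npz'))
for a in(0,.036):
 for bb in(-.22,-.26,-.30,-.34,-.38):
  Q=[]
  for t in(111,153):
   for dx in(-16,16):
    for dy in(-16,16):
      v=np.array([dx,dy*np.cos(bb)+t*np.sin(bb),-dy*np.sin(bb)+t*np.cos(bb)])
      x=v[0]*np.cos(a)+v[2]*np.sin(a);z=-v[0]*np.sin(a)+v[2]*np.cos(a)
      Q.append((proj(b,w(x,v[1],10+z))-[204.5,129.5])*[7,600/90])
  Q=np.array(Q);print(a,bb,Q.min(0).round(),Q.max(0).round(),'centre',Q.mean(0).round())
E
```

```text
0 -0.22 [329. 190.] [430. 298.] centre [379. 243.]
0 -0.26 [336. 190.] [439. 295.] centre [387. 242.]
0 -0.3 [343. 190.] [448. 293.] centre [396. 241.]
0 -0.34 [351. 190.] [458. 291.] centre [404. 240.]
0 -0.38 [358. 191.] [466. 290.] centre [412. 240.]
0.036 -0.22 [324. 187.] [423. 293.] centre [373. 240.]
0.036 -0.26 [332. 186.] [433. 291.] centre [382. 238.]
0.036 -0.3 [339. 186.] [442. 289.] centre [390. 237.]
0.036 -0.34 [346. 187.] [452. 287.] centre [399. 237.]
0.036 -0.38 [353. 188.] [461. 286.] centre [407. 236.]
```

>>> move_arm:
  deltas:
    - {"linear":[-0.8,0,0],"turn":[0,0,0],"claw":1}
    - {"linear":[-0.8,0,0],"turn":[0,0,0],"claw":1}
    - {"linear":[-0.8,0,0],"turn":[0,0,0],"claw":1}
    - {"linear":[0,0,0.8],"turn":[0,0,0],"claw":1}
    - {"linear":[0,0,0.8],"turn":[0,0,0],"claw":1}
    - {"linear":[0,0,0.6],"turn":[0,0,0],"claw":1}
    - {"linear":[0,0.4,0],"turn":[0,0,0],"claw":1}
    - {"linear":[0,0.4,0],"turn":[0,0,0],"claw":1}
    - {"linear":[0,0.2,0],"turn":[0,0,0],"claw":1}
    - {"linear":[0,0.1,0],"turn":[0,0,0],"claw":1}
    - {"linear":[0,0.05,0],"turn":[0,0,0],"claw":1}
    - {"linear":[0,0,0],"turn":[0,0,0],"claw":1}

```text
time: 9.93
position: [0.565, -0.0016, 0.1466]
tool_rot: [3.108, -0.455, 0.003]
ft_force: [0.6, -1.1, 0.4]
grip_width: 0.003
```

```bash
python3 - <<'E'
from h import *
from bench import ctrl
here(ctrl.get_state())
E
```

```text
t 9.93 drive xy [-0.2 -9.4] tip z 124.6 F drive [ 0.86 -0.87] 0.44 grip 0.003
```

>>> move_arm:
  deltas:
    - {"linear":[0,0.1,0],"turn":[0,0,0],"claw":1}
    - {"linear":[0,0.05,0],"turn":[0,0,0],"claw":1}
    - {"linear":[0,0.05,0],"turn":[0,0,0],"claw":1}

```text
time: 10.18
position: [0.5634, -0.0052, 0.1459]
tool_rot: [-3.107, 0.451, -0.002]
ft_force: [2.0, 1.9, 0.2]
grip_width: 0.006
```

>>> move_arm:
  deltas:
    - {"linear":[0,0.05,0],"turn":[0,0,0],"claw":1}
    - {"linear":[0,0,0],"turn":[0,0,0],"claw":1}

```text
time: 10.35
position: [0.5626, -0.0076, 0.1456]
tool_rot: [-3.108, 0.452, -0.001]
ft_force: [2.4, 2.0, 1.0]
grip_width: 0.008
```

```bash
python3 - <<'E'
from h import *
from bench import ctrl
here(ctrl.get_state())
E
```

```text
t 10.35 drive xy [ -0.9 -15.9] tip z 123.6 F drive [1.72 2.64] 1.02 grip 0.008
```

>>> move_arm:
  deltas:
    - {"linear":[0,0.05,0],"turn":[0,0,0],"claw":1}
    - {"linear":[0,0,0],"turn":[0,0,0],"claw":1}

```text
time: 10.52
position: [0.5619, -0.0095, 0.1455]
tool_rot: [3.109, -0.453, -0.0]
ft_force: [0.8, 1.9, -0.4]
grip_width: 0.002
```

>>> move_arm:
  deltas:
    - {"linear":[0,0.05,0],"turn":[0,0,0],"claw":1}
    - {"linear":[0,0,0],"turn":[0,0,0],"claw":1}

```text
time: 10.68
position: [0.5616, -0.0104, 0.1455]
tool_rot: [-3.108, 0.453, 0.0]
ft_force: [2.2, 3.5, -0.4]
grip_width: 0.007
```

```bash
python3 - <<'E'
from h import *
from bench import ctrl
here(ctrl.get_state())
E
```

```text
t 10.68 drive xy [ -1.  -18.8] tip z 123.5 F drive [1.12 4.02] -0.39 grip 0.007
```

>>> move_arm:
  deltas:
    - {"linear":[0,-0.5,0],"turn":[0,0,0],"claw":1}
    - {"linear":[0,-0.5,0],"turn":[0,0,0],"claw":1}
    - {"linear":[0,0,-0.8],"turn":[0,0,0],"claw":1}
    - {"linear":[0,0,-0.8],"turn":[0,0,0],"claw":1}
    - {"linear":[0,0,-0.6],"turn":[0,0,0],"claw":1}
    - {"linear":[0.9,0,0],"turn":[0,0,0],"claw":1}
    - {"linear":[0.9,0,0],"turn":[0,0,0],"claw":1}
    - {"linear":[0.8,0,0],"turn":[0,0,0],"claw":1}
    - {"linear":[0,0.9,0],"turn":[0,0,0],"claw":1}
    - {"linear":[0,0.9,0],"turn":[0,0,0],"claw":1}
    - {"linear":[0,0,0],"turn":[0,0,0],"claw":1}

```text
time: 11.6
position: [0.6279, -0.0656, 0.2102]
tool_rot: [3.1, -0.467, -0.005]
ft_force: [-0.5, -0.8, 0.4]
grip_width: 0.003
```

```bash
python3 - <<'E'
from h import *
from bench import ctrl,cams
s=ctrl.get_state();here(s);plan(s,w(72,-46,144),rot)
b=cams.get_image('side');o=cv2.resize(b['image'][130:220,205:305],(700,600),interpolation=3)
cv2.imwrite('pics/s6.png',o[:,:,::-1])
E
```

```text
t 11.6 drive xy [ 78.3 -52.8] tip z 188.2 F drive [-0.28 -0.89] 0.35 grip 0.003
linear units [-0.21 -0.24  2.21]
turn units [ 0.11  0.03 -0.14]
```

View pics/s6.png

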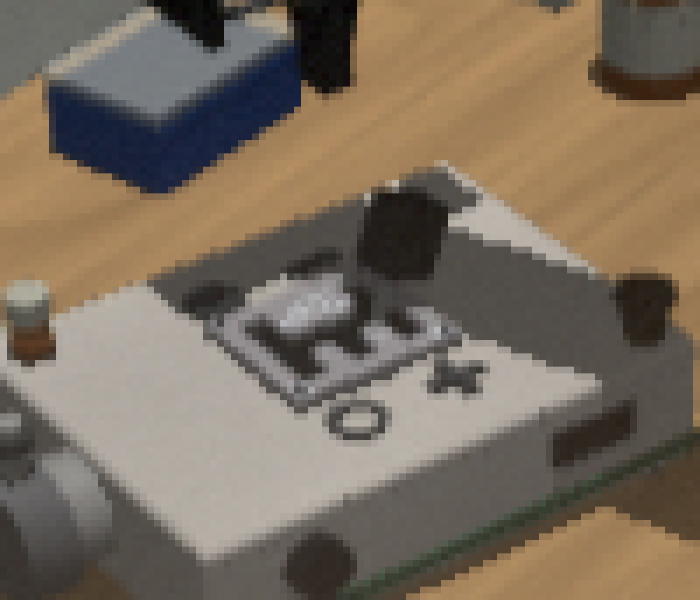

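>>> move_arm:
  deltas:
    - {"linear":[0,-0.2,0.8],"turn":[0.1,0,-0.1],"claw":1}
    - {"linear":[0,0,0.8],"turn":[0,0,0],"claw":1}
    - {"linear":[0,0,0.6],"turn":[0,0,0],"claw":1}
    - {"linear":[-0.4,0,0],"turn":[0,0,0],"claw":1}
    - {"linear":[-0.4,0,0],"turn":[0,0,0],"claw":1}
    - {"linear":[-0.2,0,0],"turn":[0,0,0],"claw":1}
    - {"linear":[-0.2,0,0],"turn":[0,0,0],"claw":1}
    - {"linear":[-0.2,0,0],"turn":[0,0,0],"claw":1}
    - {"linear":[-0.2,0,0],"turn":[0,0,0],"claw":1}
    - {"linear":[-0.2,0,0],"turn":[0,0,0],"claw":1}
    - {"linear":[-0.2,0,0],"turn":[0,0,0],"claw":1}
    - {"linear":[0,0,0],"turn":[0,0,0],"claw":1}

```text
time: 12.65
position: [0.5738, -0.0335, 0.1467]
tool_rot: [-3.104, 0.442, -0.005]
ft_force: [3.0, -1.2, 2.8]
grip_width: 0.006
```

```bash
python3 - <<'E'
from h import *
from bench import ctrl
s=ctrl.get_state();here(s);plan(s,w(-7,-46,144),rot)
E
```

```text
t 12.65 drive xy [ 17.3 -37.4] tip z 124.7 F drive [ 3.23 -0.25] 2.8 grip 0.006
linear units [-0.81  0.28  0.09]
turn units [-0.1  -0.04  0.1 ]
```

>>> move_arm:
  deltas:
    - {"linear":[-0.15,0.05,0],"turn":[0,0,0],"claw":1}
    - {"linear":[-0.15,0.05,0],"turn":[0,0,0],"claw":1}
    - {"linear":[-0.15,0.05,0],"turn":[0,0,0],"claw":1}
    - {"linear":[-0.15,0,0],"turn":[0,0,0],"claw":1}
    - {"linear":[0,0,0],"turn":[0,0,0],"claw":1}

```text
time: 13.07
position: [0.5552, -0.0313, 0.1458]
tool_rot: [-3.102, 0.44, -0.003]
ft_force: [2.1, 1.1, 2.0]
grip_width: 0.011
```

```bash
python3 - <<'E'
from h import *
from bench import ctrl
s=ctrl.get_state();here(s);plan(s,w(-7,-46,144),rot)
E
```

```text
t 13.07 drive xy [ -1.2 -40.7] tip z 123.8 F drive [1.72 1.69] 2.02 grip 0.011
linear units [-0.19  0.18  0.06]
turn units [-0.12 -0.01  0.11]
```

>>> move_arm:
  deltas:
    - {"linear":[-0.1,0,0],"turn":[0,0,0],"claw":1}
    - {"linear":[-0.1,0,0],"turn":[0,0,0],"claw":1}
    - {"linear":[0,0,0],"turn":[0,0,0],"claw":1}

```text
time: 13.32
position: [0.5504, -0.0303, 0.1457]
tool_rot: [-3.102, 0.441, -0.006]
ft_force: [6.1, 1.2, -0.8]
grip_width: 0.001
```

>>> move_arm:
  deltas:
    - {"linear":[-0.1,0,0],"turn":[0,0,0],"claw":1}
    - {"linear":[0,0,0],"turn":[0,0,0],"claw":1}

```text
time: 13.48
position: [0.5496, -0.0303, 0.1462]
tool_rot: [-3.102, 0.441, -0.014]
ft_force: [11.1, 0.5, -2.4]
grip_width: 0.005
```

```bash
python3 - <<'E'
from h import *
from bench import ctrl
s=ctrl.get_state();here(s)
E
```

```text
t 13.48 drive xy [ -6.8 -41.3] tip z 124.2 F drive [10.51  3.65] -2.44 grip 0.005
```

>>> move_arm:
  deltas:
    - {"linear":[0.6,0,0],"turn":[0,0,0],"claw":1}
    - {"linear":[0.8,0,0],"turn":[0,0,0],"claw":1}
    - {"linear":[0.6,0,-0.4],"turn":[0,0,0],"claw":1}
    - {"linear":[0,0,-0.8],"turn":[0,0,0],"claw":1}
    - {"linear":[0,0,-0.8],"turn":[0,0,0],"claw":1}
    - {"linear":[0,0,-0.8],"turn":[0,0,0],"claw":1}
    - {"linear":[0.8,0,-0.6],"turn":[0,0,0],"claw":1}
    - {"linear":[0.8,0,0],"turn":[0,0,0],"claw":1}
    - {"linear":[0,0,0],"turn":[0,0,0],"claw":1}

```text
time: 14.23
position: [0.6517, -0.0631, 0.2468]
tool_rot: [-3.103, 0.445, -0.001]
ft_force: [-1.0, 0.5, -1.1]
grip_width: 0.005
```

```bash
python3 - <<'E'
from h import *
from bench import ctrl,cams
s=ctrl.get_state();here(s)
b=cams.get_image('side');o=cv2.resize(b['image'][130:220,205:305],(700,600),interpolation=3)
for a,col in((-.20,(0,0,255)),(-.285,(255,0,0))):
  for t in(111,153):
   for dx in(-16,16):
    for dy in(-16,16):
      bb=-.35;v=np.array([dx,dy*np.cos(bb)+t*np.sin(bb),-dy*np.sin(bb)+t*np.cos(bb)])
      x=v[0]*np.cos(a)+v[2]*np.sin(a);z=-v[0]*np.sin(a)+v[2]*np.cos(a)
      q=(proj(b,w(x,v[1],10+z))-[204.5,129.5])*[7,600/90];cv2.circle(o,(int(q[0]),int(q[1])),2,col,-1)
cv2.imwrite('pics/s7.png',o[:,:,::-1])
E
```

```text
t 14.23 drive xy [100.4 -43.6] tip z 224.8 F drive [-1.07  0.23] -1.09 grip 0.005
```

View pics/s7.png

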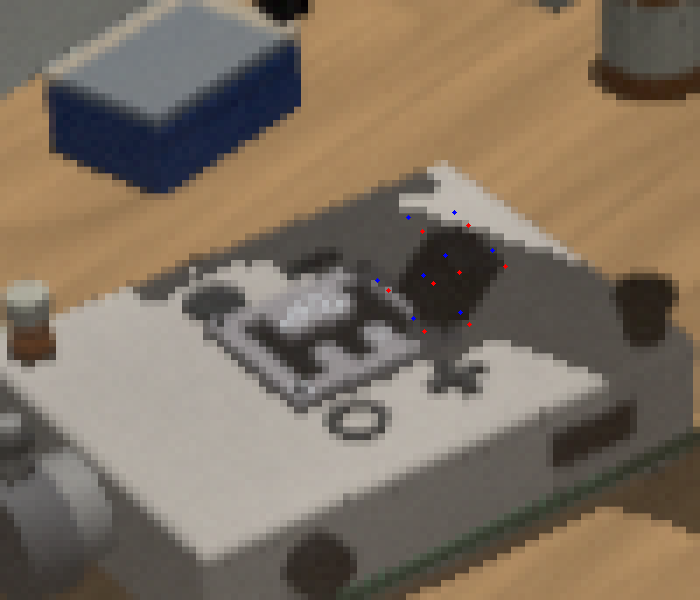

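```bash
python3 -c "
from bench import ctrl
print(ctrl.close_job())"
```

```text
the job is handed in; nothing more can be done
None
```

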